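Reset the tripped breaker in the desk distribution box

TASK

One breaker under the clear hood of the desk's power box has tripped: its handle stands half-way while the other two are up. Swing the hood fully open, press the tripped handle all the way down to OFF so that it re-latches, then all the way up to ON, feeling for each stop without forcing it, and lower the hood gently, without slamming it, until it is fully shut. Leave the other breakers on and the things around the box where they are.

Things in the scene. Friction and masses are not known exactly. Their poses are not given: they have to be found in the camera images.
- power_box: Light-grey desk distribution box, fixed to the desk, 220 mm deep (its x), 200 wide (its y); origin at the centre of its underside, z up, its front (-x) towards the robot. Its control face falls towards the front: a plane at 20 deg to level from its upper edge (x +60, z 127 mm) to the front edge (x -110, z 65); behind x +60 the top is flat at z 127, with a carrying bar (x +98, top at z 145, y -65 to 65). Blue socket covers on front and sides.
- hood (a joint): Opening of the clear smoked hood over the breakers, rad: 0 = shut on the face, 2.1 = fully open (stop; it then stands 10 deg back from upright). Its friction hinge (0.10 N m) holds it at any angle; it never falls by itself, so it must be pressed right down to shut.
- hood_axis (a point): Middle of the hood's hinge axis, which runs along the box's y, 10 mm out from the face at the upper edge of the slope. The point's frame turns with the hood: -x along the hood away from the hinge, z out of its outer face. Hood in that frame: a plate 113 long x 145 wide with its outer face at z +17 and inner face at z +14 mm; rims 3 mm thick hang from it to z -9 along both sides and the free edge (x -113), open underneath and at the hinge end.
- hood_tab (a point): Centre of the blue pull tab on the hood's outer face near its free edge, 104 mm from the hinge axis: 10 thick (point x), 40 wide (point y, parallel to the hinge), standing 22 mm proud of the plate (11 mm either side of this point along point z). Taken by its two 40 mm apart ends, the hood can turn between the fingers.
- tripped (a joint): Handle of the tripped breaker, rad: near 0 = tripped (square to the face), -0.5 = OFF (leaning down the slope, to the robot), +0.5 = ON (leaning up the slope); hard stops at both. Over-centre spring: past about 0.15 from the middle it snaps to the nearer stop and stays; about 6 N at the tip brings it back through the middle.
- tripped_tip (a point): Middle of the top edge of that black handle (a bar 28 wide along the box's y, 8 thick), 20 mm from its pivot, which lies in the face 58 mm down the slope. The breaker's front stands 3 mm out of the face. It is at any of three places at 36 mm pitch. The tip rises 2.5 mm on its arc: pushed straight along the face it drags and can bind.
- tripped_breaker: The tripped breaker itself, fixed in the box: a white front 36 mm wide (its y) and 45 mm along the slope, with the handle above in its middle; origin on the handle's pivot, z up, x as the box's.
- live1 (a joint): Handle of a second, identical breaker, same values: starts ON (+0.5). A red band shows at the foot of a handle on the robot's side when it is ON, a green one on the far side when it is OFF.
- live1_tip (a point): Middle of the top edge of that handle.
- live2 (a joint): Handle of a third, identical breaker, same values: starts ON (+0.5).
- live2_tip (a point): Middle of the top edge of that handle.
- pen_cup: Loose brown pen cup with pens, 74 mm across, 150 mm high, beside the box; origin at the centre of its underside.
- fingerprint_reader: Loose grey fingerprint reader, 105 x 80 x 42 mm, on the other side of the box; origin at the centre of its underside.
- stapler: Loose red and black stapler, 135 long (its x) x 34 x 58 mm high, on the desk in front of the box; origin at the centre of its underside.

How it is judged:
By the outcome, as a careful person would: the job done as asked, in the order asked, and still so for the second after the job is handed in, with the robot touching nothing.
It also fails if it takes over 61 s, if anything falls off the work surface, if the arm or the gripper's body presses on something with over 40 N, if the wrist force passes 120 N, or if a joint passes its speed limit or range.

ROBOT

A 6-joint arm with a two-finger parallel gripper is mounted at the origin on the work surface. World frame = base frame: x ahead of the robot, y to its left, z up, the work surface at z = 0. Lengths are in m, angles in degrees, forces in N, time in s.
With the tool pointing down it reaches from about 0.3 to 0.75 m from the base axis. Payload 8.5 kg.
Tool frame: the origin (TCP) lies at the very end of the fingers, on their centre line; the grasp point (between the pads) lies 19 mm behind it; z points along the fingers, y is the line along which they close (so a half turn about z gives the same grasp; the last joint's range is limited). The gripper opens to 85 mm and grips with 20 to 120 N. Pads are 22 mm wide; open, the fingers measure 114 mm over their backs; the gripper's body (76 mm by 85 mm) begins 54 mm behind the grasp point. The pads swing forward as they close: fully open they stand 13 mm farther back than shut.
Start: joints at [-76.45, 21.807, 74.336, -0, 83.858, -12.336], TCP at [0.24, -0.495, 0.231] pointing down, gripper open.
Joint ranges: [-178.18, 178.18], [-50.72, 133.34], [12.68, 142.11], [-81.47, 261.47], [9.98, 163.14], [-165.26, 165.26]. Speed limits (degrees/s): [136.94, 136.94, 180, 180, 180, 180].

INTERFACE

Orientations are given as a 3x3 rotation matrix whose columns are the frame's x, y, z axes.
In Python, from rig import * gives the robot as it stands. The module is installed in compiled form; this text tells all that it offers.
- The arm moves only by the shell command python3 -m pendant 'ROWS' [OPENING] [FORCE]. ROWS is JSON, a list of rows, each a list of 2 entries, a list of its own where there are three numbers: the shift along the tool's x, y, z as a fraction of full scale, then the turn, a rotation vector about the tool's x, y, z as a fraction of full scale. A call has 1 to 8 rows; each row shifts and turns the commanded pose from where the row before left it, along the tool's axes as they then stand; what a row does not reach is not made up. Full scale, the value 1, is 40 mm for a shift and 5 degrees for a turn. A row lasts 1/8 s, in which the tool goes at most 62.5 mm and 10.7 degrees, less where a joint would pass 70% of its speed; a pose out of reach is approached as far as the arm can. A call with a number of a shift or a turn outside -1 to 1 is refused whole. A call with a gripper value outside its range is refused whole. OPENING is the opening, from 0 (shut) to 1 (fully open), set as the call begins (- or left out, the last holds). The fingers move at their own pace and stop on an object; FORCE is the grip in N (left out, the last holds). Time passes only in rows, so rows that do not move let the fingers close. It gives the time, the measured TCP pose, the force, the opening and the grip force at its end, in the units of the state.
- observe(): the state, without advancing time (a new reading comes with each control period).
- get_image(name): name is "side" or "top"; returns a dict with "img" (420x560x3 uint8, blue, green, red), "range_z" (420x560 float32, m along the optical axis (not along the pixel's ray), 0 where there is no reading), "camera_matrix" (3x3 intrinsics, pixels), "eye" and "rotation" of the camera in the world. Camera axes: x right, y down, z forward; pixel columns grow to the right and rows downward; lengths in m; the calibration is good to about 2 mm. A picture is of the moment at which its call begins.
- close_job(): hands the job in; it is judged then, once.
Trained networks look in the newest picture that a camera, given by its name, has taken for a name from the list of things; names that differ only in an ending like _2 or _b are one class to them, and where a whole thing is asked for, a point or a joint stands for the part that bears it (a point fixed in the world has none). Each returns a list of dicts, best first, with "conf" (0 to 1); they miss things now and then, are a little off and sometimes report something else, mostly with a low value. They report only what shows in the picture. A call takes as long as a camera call.
- regions_of(camera, query): "mask" (420x560 bool, what is visible of it).
- landmark_of(camera, query): "point" ([x, y, z] in m, in world coordinates, good to about 4 mm: a listed point, or the origin of a listed thing).
The state is a dict: "time_s": time; "q": joint angles; "qvel": joint speeds; "joint_efforts": joint torques, N m; "position": TCP position; "tool_rot": TCP orientation; "ft_force": force on the tool from outside, world axes, zero at the start; "wrist_torque": the same for the moment, N m; "grip_width": finger opening in m; "gripper_force": force on a finger pad.
Only numpy, scipy, OpenCV 4.12 (cv2) and the standard library are available. Lean on these libraries where they do the work, as an engineer would, in place of code of your own. Each camera call takes 0.05 s, during which the arm holds its last target. There are 200 camera calls.

## Working session

There is one attempt and no reset: what is moved stays moved. The work goes in short steps, Python scripts to look and compute and a shell command to move; the robot and the scene stay as the last step left them, time stands still between calls to the robot, and variables do not carry over. Pictures are saved under pics/ and viewed, at most 10 in all, crops included, and the job is handed in when it is done.

```bash
mkdir -p pics; python3 - <<'E'
from rig import *
import cv2, numpy as np
for c in ("top","side"):
    g=get_image(c); cv2.imwrite(f"pics/{c}0.png",g["img"]); print(c,g["eye"].round(3) if hasattr(g["eye"],'round') else g["eye"])
    for n in ["power_box","hood_axis","hood_tab","tripped_tip","tripped_breaker","live1_tip","live2_tip","pen_cup","fingerprint_reader","stapler"]:
        print(n,[(np.round(d["point"],4).tolist(),round(d["conf"],2)) for d in landmark_of(c,n)[:3]])
s=observe();print(s)
E
```

```text
top [0.467 0.062 1.125]
power_box [([0.6039, 0.0363, -0.0006], 0.59)]
hood_axis [([0.6601, 0.0417, 0.1379], 0.63), ([0.5548, 0.0365, 0.1255], 0.58)]
hood_tab [([0.5568, 0.0379, 0.1238], 0.74)]
tripped_tip []
tripped_breaker []
live1_tip []
live2_tip []
pen_cup [([0.5897, 0.2684, -0.0008], 0.55)]
fingerprint_reader [([0.6618, 0.0414, 0.138], 0.48)]
stapler [([0.4533, -0.0241, -0.0024], 0.7)]
side [0.238 0.614 0.869]
power_box [([0.604, 0.0386, -0.0036], 0.66)]
hood_axis []
hood_tab [([0.5566, 0.037, 0.1268], 0.95)]
tripped_tip []
tripped_breaker []
live1_tip []
live2_tip []
pen_cup [([0.5934, 0.2708, -0.0005], 0.86)]
fingerprint_reader [([0.694, -0.1888, -0.0003], 0.84)]
stapler [([0.4581, -0.0241, 0.0016], 0.6)]
{'time_s': 1.1, 'q': array([-7.64518665e+01,  2.18059645e+01,  7.43368082e+01,  3.43158432e-04,
        8.38584163e+01, -1.23381959e+01]), 'qvel': array([-0.07583257,  0.0757594 ,  0.04350889,  0.04771706, -0.05980343,
        0.06718435]), 'joint_efforts': array([ 1.34315218e-03, -4.48337460e+01, -2.31458420e+01, -1.19448791e-04,
        6.41257939e-04, -2.84510357e-06]), 'position': array([ 0.24009447, -0.49479581,  0.23132254]), 'tool_rot': array([[ 8.99662252e-01,  4.36586569e-01,  9.27807108e-07],
       [ 4.36586568e-01, -8.99662252e-01,  2.15693399e-05],
       [ 1.02515971e-05, -1.90000528e-05, -1.00000000e+00]]), 'ft_force': array([-0.5883896 ,  0.32904763, -0.2397359 ]), 'wrist_torque': array([ 0.02957135, -0.04943474,  0.0129475 ]), 'gripper_force': 0.0, 'grip_width': 0.08507835433296643}
```

View images.

```bash
python3 - <<'E'
import cv2,numpy as np
a=cv2.imread("pics/top0.png");b=cv2.imread("pics/side0.png")
cv2.imwrite("pics/both.png",cv2.resize(np.vstack([a,b]),(800,1200))[:600]) 
cv2.imwrite("pics/side_b.png",cv2.resize(b,(800,600)))
E
```

```text
(no output)
```

View pics/both.png

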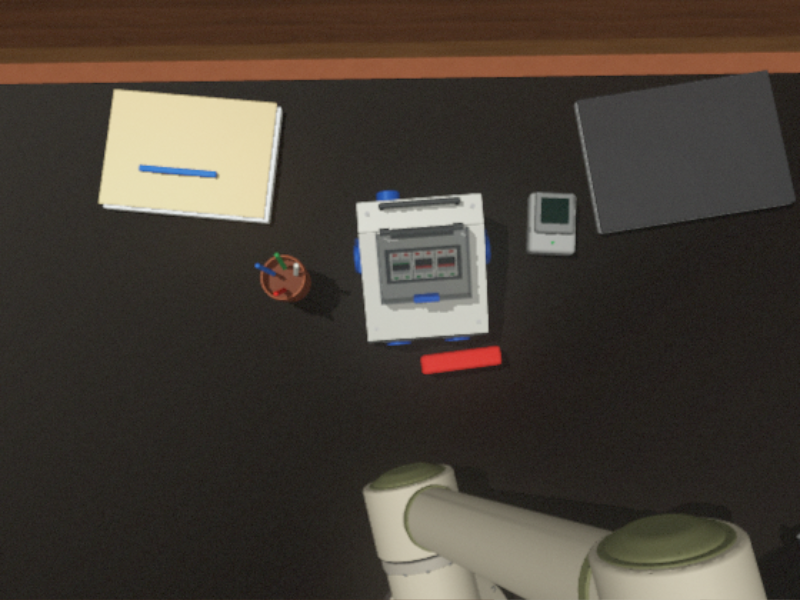

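View pics/side_b.png

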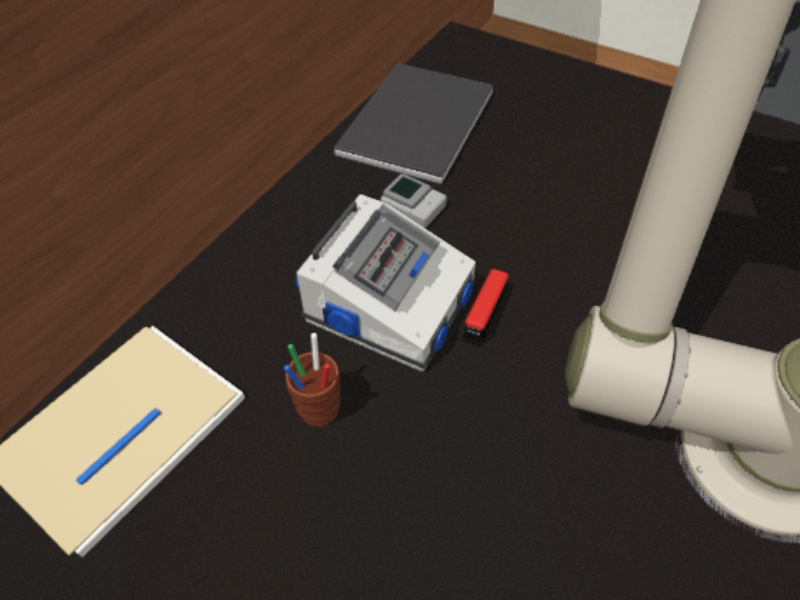

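The box is square-on with a slight yaw (about 3.6° from the bar, top picture (380,205)-(460,200)), the tab is at (427,298), and the left-hand (+y) handle looks like the tripped one (no red band). Next I refine the box pose with depth.

```bash
cat > h.py <<'E'
from rig import *
import cv2, numpy as np
def cloud(c):
    g=get_image(c); K=np.array(g["camera_matrix"]);z=g["range_z"];v,u=np.indices(z.shape)
    p=np.stack([(u-K[0,2])/K[0,0]*z,(v-K[1,2])/K[1,1]*z,z],-1)@np.array(g["rotation"]).T+np.array(g["eye"])
    p[z<=0]=np.nan; return g["img"],p
def st():
    s=observe();R=s["tool_rot"]
    print("t",round(s["time_s"],2),"p",s["position"].round(4),"yaw",np.degrees(np.arctan2(R[1,0],R[0,0])).round(2),"z",R[:,2].round(3),"F",s["ft_force"].round(1),"w",round(s["grip_width"],4),"g",round(s["gripper_force"],1))
    return s
def rows(target):  # world shift -> tool axes, in full-scale units total
    s=st();d=s["tool_rot"].T@(np.array(target)-s["position"])/0.04
    print("total shift units",d.round(2))
E
python3 - <<'E'
from h import *
img,p=cloud("top")
m=regions_of("top","power_box")[0]["mask"]
q=p[m]
f=q[(abs(q[:,2]-.127)<.004)&(q[:,0]>.655)]
for nm,w in (("flat",f),("bar",q[q[:,2]>.139])):
    r=cv2.minAreaRect((w[:,:2]*1000).astype(np.float32)); print(nm,len(w),r)
t=regions_of("top","hood_tab")
for a in t[:1]:
    w=p[a["mask"]]; print(w.mean(0),w[:,2].max(),cv2.minAreaRect((w[:,:2]*1000).astype(np.float32)),a["conf"],a["mask"].sum())
st()
u=cv2.imread("pics/top0.png")[160:220,255:335]
v=cv2.imread("pics/side0.png")[155:215,230:310]
cv2.imwrite("pics/z.png",np.vstack([cv2.resize(u,(400,300),interpolation=2),cv2.resize(v,(400,300),interpolation=2)]))
E
```

```text
flat 1503 ((685.6892700195312, 44.47062683105469), (60.48855209350586, 199.286865234375), 0.21547715365886688)
bar 1520 ((627.2296752929688, 40.43055725097656), (158.9630889892578, 144.8243408203125), 3.342531204223633)
[nan nan nan] nan ((595.9512939453125, 41.91136169433594), (104.57167053222656, 137.4019317626953), 21.255126953125) 0.83 3351
t 1.25 p [ 0.2401 -0.4948  0.2313] yaw 25.89 z [ 0.  0. -1.] F [ 0.5 -1.3 -0.5] w 0.0851 g 0.0
```

View pics/z.png

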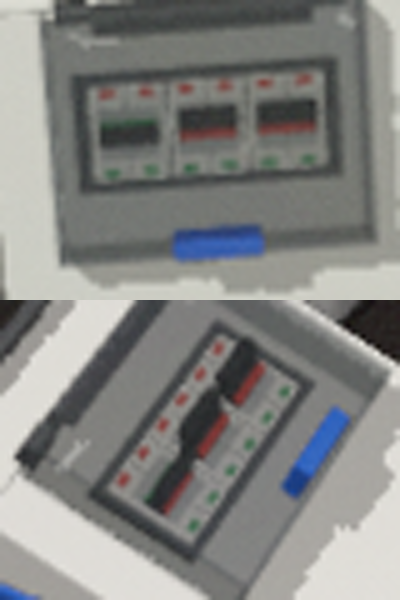

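```bash
python3 -m pendant '[[[0,0,0],[0,0,0.9]],[[0,0,0],[0,0,0.9]],[[0,0,0],[0,0,0.9]],[[0,0,0],[0,0,0.9]],[[0,0,0],[0,0,0.9]]]' 0.8 30; python3 -c "
from h import *
rows([.555,.0375,.25])"
```

```text
time_s: 1.88
position: [0.2401, -0.4948, 0.2313]
tool_rot: [[0.998, 0.056, 0.0], [0.056, -0.998, 0.0], [0.0, -0.0, -1.0]]
ft_force: [0.2, 0.2, 0.0]
grip_width: 0.0685
gripper_force: 0.0
t 1.88 p [ 0.2401 -0.4948  0.2313] yaw 3.24 z [ 0.  0. -1.] F [0.2 0.2 0. ] w 0.0685 g 0.0
total shift units [  8.61 -12.84  -0.47]
```

The zoom shows the left (+y) breaker is the tripped one: no red band in the top view at (130,130), with the other two showing red. Moving above the tab.

```bash
python3 -m pendant '[[[0.66,-0.98,-0.04],[0,0,0]],[[0.66,-0.98,-0.04],[0,0,0]],[[0.66,-0.98,-0.04],[0,0,0]],[[0.66,-0.98,-0.04],[0,0,0]],[[0.66,-0.98,-0.04],[0,0,0]],[[0.66,-0.98,-0.04],[0,0,0]],[[0.66,-0.98,-0.04],[0,0,0]],[[0.66,-0.98,-0.04],[0,0,0]]]' >/dev/null;  python3 -m pendant '[[[0.66,-0.98,-0.04],[0,0,0]],[[0.66,-0.98,-0.04],[0,0,0]],[[0.66,-0.98,-0.04],[0,0,0]],[[0.66,-0.98,-0.04],[0,0,0]],[[0.66,-0.98,-0.04],[0,0,0]],[[0,0,0],[0,0,0]]]' >/dev/null; python3 - <<'E'
from h import *
rows([.555,.0375,.25])
for c in("top","side"): 
    get_image(c)
    print([(np.round(d["point"],4).tolist(),round(d["conf"],2)) for d in landmark_of(c,"hood_tab")[:2]])
E
```

```text
t 3.62 p [0.5534 0.0365 0.2518] yaw 3.6 z [-0.  0. -1.] F [ 0.7 -0.5  0. ] w 0.0683 g 0.0
total shift units [ 0.04 -0.02  0.04]
[]
[]
```

```bash
python3 -m pendant '[[[0.04,-0.02,0.8],[0,0,0]],[[0,0,0.8],[0,0,0]],[[0,0,0.8],[0,0,0]],[[0,0,0.5],[0,0,0]],[[0,0,0.24],[0,0,0]],[[0,0,0],[0,0,0]]]'; python3 -c "
from h import *
im=get_image('side')['img'];cv2.imwrite('pics/g.png',cv2.resize(im[100:310,180:460],(800,600)))"
```

```text
time_s: 4.58
position: [0.5541, 0.0345, 0.1266]
tool_rot: [[0.998, 0.058, -0.0], [0.058, -0.998, 0.0], [-0.0, -0.0, -1.0]]
ft_force: [1.1, 0.1, 0.8]
grip_width: 0.0685
gripper_force: 0.0
```

View pics/g.png

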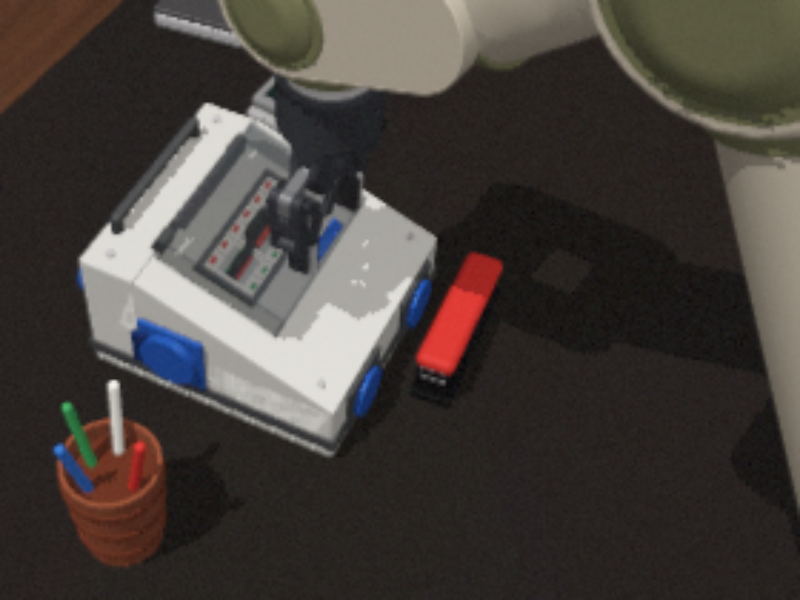

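```bash
python3 -m pendant '[[[0.03,-0.06,0.08],[0,0,0]],[[0,0,0],[0,0,0]],[[0,0,0],[0,0,0]],[[0,0,0],[0,0,0]],[[0,0,0],[0,0,0]]]' 0.3 30; python3 -c "
from h import *
st()
import math
# arc waypoints of P relative to start, in-plane (box x, z), mm; P = 104 along, 32 normal
f=lambda t:(104*np.array([math.cos(math.radians(200-t)),math.sin(math.radians(200-t))])+32*np.array([math.cos(math.radians(110-t)),math.sin(math.radians(110-t))]))
A=[f(t) for t in range(0,129,8)]
for i in range(len(A)-1): print(i*8+8,((A[i+1]-A[i])/40).round(3),(A[i+1]-A[0]).round(1))"
```

```text
time_s: 5.25
position: [0.5556, 0.0363, 0.1242]
tool_rot: [[0.998, 0.059, 0.001], [0.059, -0.998, -0.003], [0.001, 0.003, -1.0]]
ft_force: [-1.6, -7.1, 2.7]
grip_width: 0.039
gripper_force: 30.1
t 5.25 p [0.5556 0.0363 0.1242] yaw 3.4 z [ 0.001 -0.003 -1.   ] F [-1.6 -7.1  2.7] w 0.039 g 30.1
8 [0.007 0.379] [ 0.3 15.2]
16 [0.06  0.375] [ 2.7 30.2]
24 [0.112 0.363] [ 7.2 44.7]
32 [0.161 0.344] [13.6 58.4]
40 [0.207 0.318] [21.9 71.1]
48 [0.249 0.286] [31.9 82.6]
56 [0.287 0.248] [43.3 92.5]
64 [0.319 0.206] [ 56.1 100.8]
72 [0.344 0.16 ] [ 69.9 107.2]
80 [0.363 0.11 ] [ 84.4 111.6]
88 [0.375 0.059] [ 99.4 113.9]
96 [0.379 0.006] [114.6 114.2]
104 [ 0.377 -0.047] [129.6 112.3]
112 [ 0.366 -0.099] [144.3 108.3]
120 [ 0.349 -0.149] [158.2 102.4]
128 [ 0.325 -0.196] [171.2  94.5]
```

```bash
python3 -m pendant '[[[0.01,0.02,-0.38],[0,0,0]],[[0.06,0,-0.375],[0,0,0]],[[0.11,0,-0.36],[0,0,0]],[[0.16,0,-0.34],[0,0,0]],[[0.21,0,-0.32],[0,0,0]],[[0.25,0,-0.29],[0,0,0]],[[0.29,0,-0.25],[0,0,0]],[[0.32,0,-0.21],[0,0,0]]]'
```

```text
time_s: 6.25
position: [0.6114, 0.04, 0.2241]
tool_rot: [[0.998, 0.059, -0.002], [0.059, -0.998, -0.0], [-0.002, 0.0, -1.0]]
ft_force: [0.6, -1.0, -6.7]
grip_width: 0.0394
gripper_force: 30.9
```

```bash
python3 -m pendant '[[[0.34,0,-0.16],[0,0,0]],[[0.36,0,-0.11],[0,0,0]],[[0.375,0,-0.06],[0,0,0]],[[0.38,0,-0.01],[0,0,0]],[[0.38,0,0.05],[0,0,0]],[[0.37,0,0.1],[0,0,0]]]';python3 -m pendant '[[[0.17,0,0.07],[0,0,0]],[[0.1,0,0.05],[0,0,0]]]'
```

```text
time_s: 7.0
position: [0.7, 0.046, 0.2331]
tool_rot: [[0.998, 0.06, 0.001], [0.06, -0.998, 0.001], [0.001, -0.0, -1.0]]
ft_force: [-1.3, 1.7, 4.1]
grip_width: 0.0382
gripper_force: 29.6
time_s: 7.25
position: [0.7112, 0.0467, 0.2288]
tool_rot: [[0.998, 0.06, 0.004], [0.06, -0.998, 0.001], [0.004, -0.0, -1.0]]
ft_force: [1.1, 2.1, 7.5]
grip_width: 0.0385
gripper_force: 29.3
```

```bash
python3 -m pendant '[[[0.08,0,0.05],[0,0,0]],[[0,0,0],[0,0,0]]]'; python3 -m pendant '[[[0.08,0,0.04],[0,0,0]],[[0,0,0],[0,0,0]]]';
```

```text
time_s: 7.5
position: [0.7146, 0.0469, 0.2272]
tool_rot: [[0.998, 0.06, 0.005], [0.06, -0.998, 0.001], [0.005, -0.0, -1.0]]
ft_force: [4.2, 2.7, 7.2]
grip_width: 0.0386
gripper_force: 29.2
time_s: 7.75
position: [0.7178, 0.0471, 0.2257]
tool_rot: [[0.998, 0.06, 0.005], [0.06, -0.998, 0.001], [0.005, -0.0, -1.0]]
ft_force: [3.0, 2.9, 7.0]
grip_width: 0.0382
gripper_force: 29.8
```

```bash
python3 -m pendant '[[[0.08,0,0.04],[0,0,0]],[[0,0,0],[0,0,0]]]'; python3 -m pendant '[[[0.08,0,0.04],[0,0,0]],[[0,0,0],[0,0,0]]]';python3 -c "
from h import *
im=get_image('side')['img'];cv2.imwrite('pics/o.png',cv2.resize(im[60:270,140:420],(800,600)))
for n in ('hood_tab','hood_axis','tripped_tip','tripped_breaker','live1_tip'): print(n,[(np.round(d['point'],4).tolist(),round(d['conf'],2)) for d in landmark_of('side',n)[:3]])"
```

```text
time_s: 8.0
position: [0.721, 0.0473, 0.224]
tool_rot: [[0.998, 0.06, 0.005], [0.06, -0.998, 0.001], [0.005, -0.0, -1.0]]
ft_force: [3.9, 3.9, 5.6]
grip_width: 0.0381
gripper_force: 29.5
time_s: 8.25
position: [0.7241, 0.0475, 0.2222]
tool_rot: [[0.998, 0.06, 0.005], [0.06, -0.998, 0.001], [0.005, -0.001, -1.0]]
ft_force: [3.0, 2.8, 6.8]
grip_width: 0.0385
gripper_force: 29.6
hood_tab [([0.7085, 0.0467, 0.2308], 0.75)]
hood_axis [([0.6605, 0.0437, 0.1329], 0.56)]
tripped_tip [([0.5991, 0.0772, 0.1253], 0.57)]
tripped_breaker [([0.6067, 0.0753, 0.1097], 0.49)]
live1_tip [([0.6177, 0.0101, 0.1233], 0.42)]
```

View pics/o.png

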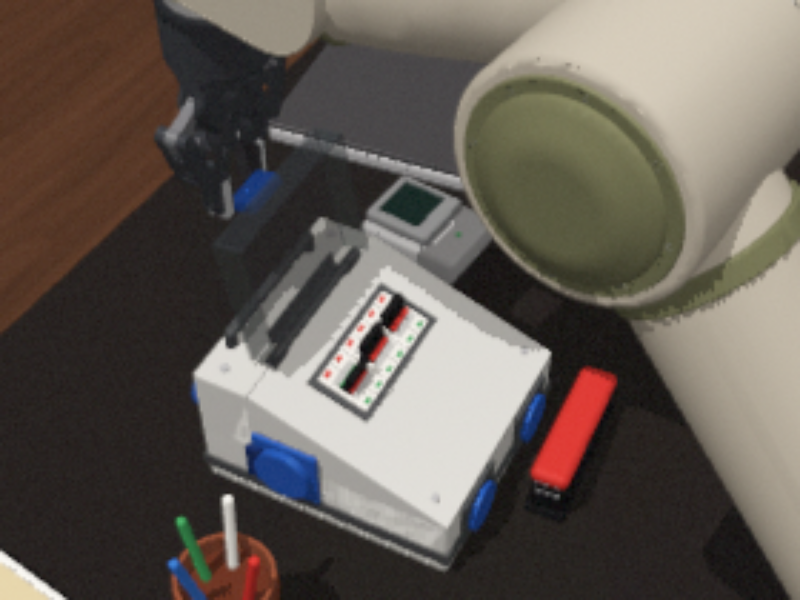

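Hood stands open (tab at (255,190)), the pads having slid on the tab at its stop. Releasing, rising, and tilting toward the face normal.

```bash
python3 -m pendant '[[[0,0,0],[0,0,0]],[[0,0,0],[0,0,0]],[[0,0,0],[0,0,0]],[[0,0,-0.6],[0,0,0]],[[0,0,-0.9],[0,0,0]],[[0,0,-0.9],[0,0,0]]]' 0.75 30; python3 -m pendant '[[[-0.9,-0.1,-0.1],[0,0,0]],[[-0.9,-0.1,0],[0,0,0]],[[-0.9,-0.1,0],[0,0,0]],[[-0.9,-0.1,0],[0,0,0]],[[0,0,0],[0,0.8,0]],[[0,0,0],[0,0.8,0]],[[0,0,0],[0,0.8,0]],[[0,0,0],[0,0.8,0]]]' 0; python3 -m pendant '[[[0,0,0],[0,0.8,0]],[[0,0,0],[0,0,0]]]'; cat >>h.py <<'E'
def face(s,n,y=0,piv=(.607,.0755,.107)):  # uphill s, out n, along box y (mm) from tripped pivot
    c,sn=np.cos(np.radians(20)),np.sin(np.radians(20)); w=np.radians(3.5)
    a,z=s*c-n*sn, s*sn+n*c
    return np.array(piv)+np.array([a*np.cos(w)-y*np.sin(w),a*np.sin(w)+y*np.cos(w),z])/1000
E
python3 - <<'E'
from h import *
rows(face(21,50,3));rows(face(21,12,3))
for c in("side","top"):
    get_image(c)
    for n in ('hood_tab','tripped_tip','tripped_breaker','live1_tip','live2_tip','hood_axis'): print(n,[(np.round(d['point'],4).tolist(),round(d['conf'],2)) for d in landmark_of(c,n)[:3]])
E
```

```text
time_s: 9.3
position: [0.723, 0.0466, 0.3173]
tool_rot: [[0.998, 0.059, -0.001], [0.059, -0.998, -0.0], [-0.001, 0.0, -1.0]]
ft_force: [0.2, -0.3, 0.2]
grip_width: 0.0641
gripper_force: 0.0
time_s: 10.3
position: [0.5784, 0.0541, 0.3205]
tool_rot: [[0.959, 0.059, 0.277], [0.057, -0.998, 0.016], [0.278, 0.0, -0.961]]
ft_force: [0.4, 0.2, -0.6]
grip_width: -0.0002
gripper_force: 0.0
time_s: 10.55
position: [0.5777, 0.0541, 0.3205]
tool_rot: [[0.938, 0.059, 0.341], [0.055, -0.998, 0.02], [0.341, 0.0, -0.94]]
ft_force: [-0.3, -0.6, 0.6]
grip_width: -0.0004
gripper_force: 0.0
t 10.55 p [0.5777 0.0541 0.3205] yaw 3.37 z [ 0.341  0.02  -0.94 ] F [-0.3 -0.6  0.6] w -0.0004 g 0.0
total shift units [-0.58 -0.57  4.03]
t 10.55 p [0.5777 0.0541 0.3205] yaw 3.37 z [ 0.341  0.02  -0.94 ] F [-0.3 -0.6  0.6] w -0.0004 g 0.0
total shift units [-0.58 -0.57  4.98]
hood_tab [([0.7069, 0.0474, 0.2361], 0.83)]
tripped_tip [([0.5975, 0.0797, 0.124], 0.42)]
tripped_breaker [([0.6109, 0.0782, 0.1101], 0.56)]
live1_tip [([0.6158, 0.0099, 0.1272], 0.63)]
live2_tip [([0.614, 0.0418, 0.1288], 0.49)]
hood_axis [([0.6585, 0.043, 0.1335], 0.74), ([0.615, 0.0409, 0.1282], 0.61), ([0.6938, -0.1867, 0.0025], 0.56)]
hood_tab [([0.7101, 0.0469, 0.2351], 0.98)]
tripped_tip []
tripped_breaker [([0.6093, 0.0764, 0.1056], 0.44)]
live1_tip [([0.6069, 0.0772, 0.1092], 0.64), ([0.619, 0.0019, 0.126], 0.5)]
live2_tip []
hood_axis [([0.6592, 0.0428, 0.1371], 0.75)]
```

```bash
python3 -m pendant '[[[-0.19,-0.2,0.9],[0,0,0]],[[-0.19,-0.2,0.9],[0,0,0]],[[-0.18,-0.18,0.9],[0,0,0]],[[0,0,0.9],[0,0,0]],[[0,0,0.5],[0,0,0]],[[0,0,0.4],[0,0,0]],[[0,0,0.4],[0,0,0]],[[0,0,0],[0,0,0]]]'; python3 - <<'E'
from h import *
rows(face(9,12,3))
im=get_image('side')['img'];cv2.imwrite('pics/p.png',cv2.resize(im[120:240,200:360],(800,600)))
E
```

```text
time_s: 12.25
position: [0.6229, 0.08, 0.1275]
tool_rot: [[0.939, 0.059, 0.34], [0.055, -0.998, 0.02], [0.341, -0.0, -0.94]]
ft_force: [0.1, -0.4, -0.6]
grip_width: -0.0001
gripper_force: 0.0
t 12.25 p [0.6229 0.08   0.1275] yaw 3.38 z [ 0.34  0.02 -0.94] F [ 0.1 -0.4 -0.6] w -0.0001 g 0.0
total shift units [-0.33  0.01  0.04]
```

View pics/p.png

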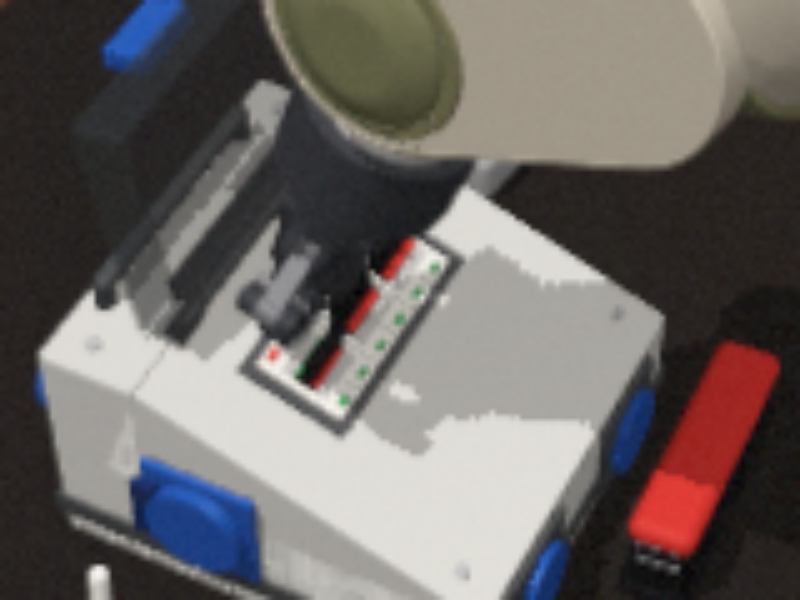

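The closed fingers stand uphill of the tripped handle (its bar at (320,365)), clear of the neighbours. Pushing downhill in small steps.

```bash
python3 -m pendant '[[[-0.1,0,0],[0,0,0]],[[-0.08,0,0],[0,0,0]]]'|grep -E 'posi|force'; python3 -m pendant '[[[-0.06,0,0],[0,0,0]],[[0,0,0],[0,0,0]]]'|grep -E 'posi|ft'; python3 -m pendant '[[[-0.05,0,0],[0,0,0]],[[0,0,0],[0,0,0]]]'|grep -E 'posi|ft'
```

```text
position: [0.6161, 0.0796, 0.1266]
ft_force: [1.6, -0.9, 1.5]
gripper_force: 1.0
position: [0.6137, 0.0795, 0.1253]
ft_force: [-0.2, 0.0, 0.6]
position: [0.6119, 0.0794, 0.1243]
ft_force: [-0.2, -1.3, 0.5]
```

```bash
python3 -m pendant '[[[-0.04,0,0],[0,0,0]],[[0,0,0],[0,0,0]]]'|grep -E 'posi|ft'; python3 -m pendant '[[[-0.03,0,0],[0,0,0]],[[0,0,0],[0,0,0]]]'|grep -E 'posi|ft';python3 -m pendant '[[[-0.03,0,0],[0,0,0]],[[0,0,0],[0,0,0]]]'|grep -E 'posi|ft'; python3 -c "
from h import *
rows(face(9,12,3))
get_image('side')
for n in ('tripped_tip',): print(n,[(np.round(d['point'],4).tolist(),round(d['conf'],2)) for d in landmark_of('side',n)[:3]])"
```

```text
position: [0.6105, 0.0793, 0.1239]
ft_force: [-0.0, 0.1, -0.0]
position: [0.6094, 0.0792, 0.1235]
ft_force: [-0.5, -0.8, 0.0]
position: [0.6083, 0.0792, 0.1231]
ft_force: [0.3, -0.4, -0.3]
t 13.8 p [0.6083 0.0792 0.1231] yaw 3.38 z [ 0.341  0.02  -0.94 ] F [ 0.3 -0.4 -0.3] w 0.0003 g 0.0
total shift units [0.05 0.01 0.07]
tripped_tip [([0.5921, 0.0752, 0.119], 0.61)]
```

```bash
for i in 1 ; do python3 -m pendant '[[[-0.03,0,0.03],[0,0,0]],[[0,0,0],[0,0,0]]]'|grep -E 'posi|ft'; python3 -m pendant '[[[-0.03,0,0.02],[0,0,0]],[[0,0,0],[0,0,0]]]'|grep -E 'posi|ft';python3 -m pendant '[[[-0.03,0,0],[0,0,0]],[[0,0,0],[0,0,0]]]'|grep -E 'posi|ft'; done
```

```text
position: [0.6084, 0.0791, 0.1226]
ft_force: [-0.2, 0.6, 5.1]
position: [0.6084, 0.0791, 0.1224]
ft_force: [0.2, 0.5, 8.9]
position: [0.6082, 0.079, 0.1225]
ft_force: [5.4, 1.9, 7.9]
```

```bash
python3 -m pendant '[[[0.15,0,-0.1],[0,0,0]],[[0.05,0,-0.5],[0,0,0]],[[-0.1,0,-0.5],[0,0,0]],[[-0.8,0,-0.3],[0,0,0]],[[-0.6,0,0],[0,0,0]],[[0,0,0],[0,0,0]]]'|grep -E 'posi|ft'; python3 - <<'E'
from h import *
rows(face(-31,12,3))
im=get_image('side')['img'];a=im[120:240,200:360]
for n in ('tripped_tip','live1_tip','live2_tip'): print(n,[(np.round(d['point'],4).tolist(),round(d['conf'],2)) for d in landmark_of('side',n)[:3]])
b=get_image('top')['img'][150:230,255:335]
cv2.imwrite('pics/q.png',np.hstack([cv2.resize(a,(480,360),interpolation=2),cv2.resize(b,(320,360),interpolation=2)]))
E
```

```text
position: [0.5362, 0.0751, 0.1549]
ft_force: [1.3, -0.4, 0.7]
t 15.4 p [0.5362 0.0751 0.1549] yaw 3.37 z [ 0.34  0.02 -0.94] F [ 1.3 -0.4  0.7] w 0.0001 g 0.0
total shift units [0.48 0.02 1.43]
tripped_tip [([0.5935, 0.077, 0.1212], 0.61)]
live1_tip [([0.6163, 0.0073, 0.1225], 0.56)]
live2_tip [([0.6154, 0.0411, 0.1287], 0.4)]
```

View pics/q.png

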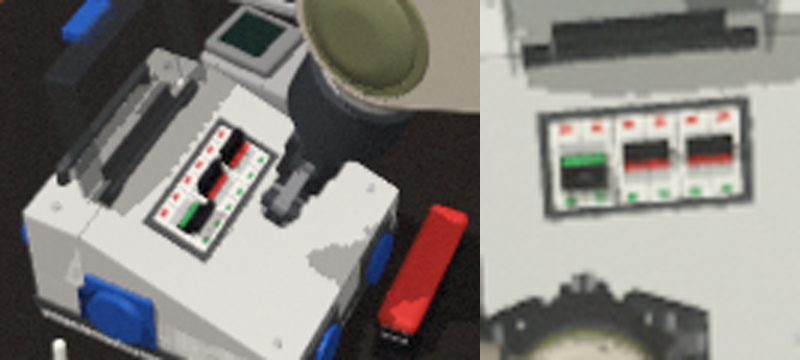

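Green band at (195,215)/(583,160): the tripped handle is OFF, the others ON. Now down on the robot's side and push up the slope.

```bash
python3 -m pendant '[[[0.22,0,0.6],[0,0,0]],[[0.2,0,0.5],[0,0,0]],[[0,0,0.26],[0,0,0]],[[0,0,0],[0,0,0]]]'|grep -E 'posi|ft'; python3 -m pendant '[[[0.12,0,0],[0,0,0]],[[0.1,0,-0.01],[0,0,0]]]'|grep -E 'posi|ft'; python3 -m pendant '[[[0.08,0,-0.02],[0,0,0]],[[0.06,0,-0.02],[0,0,0]]]'|grep -E 'posi|ft'; python3 -m pendant '[[[0.06,0,-0.01],[0,0,0]],[[0,0,0],[0,0,0]]]'|grep -E 'posi|ft'; python3 -c "
from h import *
rows(face(-9,12,3))"
```

```text
position: [0.5719, 0.0771, 0.1088]
ft_force: [0.4, 0.3, 0.1]
position: [0.5807, 0.0775, 0.1138]
ft_force: [0.0, -0.1, 0.5]
position: [0.5846, 0.0778, 0.1163]
ft_force: [-4.7, -0.7, -0.6]
position: [0.5849, 0.0779, 0.1165]
ft_force: [-9.7, -2.6, 1.9]
t 16.9 p [0.5849 0.0779 0.1165] yaw 3.4 z [ 0.336  0.02  -0.942] F [-9.7 -2.6  1.9] w 0.0001 g 4.8
total shift units [0.21 0.02 0.11]
```

```bash
python3 -m pendant '[[[0.05,0,-0.03],[0,0,0]],[[0,0,0],[0,0,0]]]'|grep -E 'posi|ft'; python3 -m pendant '[[[0.05,0,-0.02],[0,0,0]],[[0,0,0],[0,0,0]]]'|grep -E 'posi|ft';  python3 -c "
from h import *
rows(face(-9,12,3))
get_image('side')
for n in ('tripped_tip',): print(n,[(np.round(d['point'],4).tolist(),round(d['conf'],2)) for d in landmark_of('side',n)[:3]])"
```

```text
position: [0.5867, 0.078, 0.1184]
ft_force: [-8.8, -0.8, 1.7]
position: [0.589, 0.0781, 0.1203]
ft_force: [-6.9, -1.0, 2.0]
t 17.4 p [0.589  0.0781 0.1203] yaw 3.39 z [ 0.339  0.02  -0.941] F [-6.9 -1.   2. ] w 0.0004 g 3.0
total shift units [0.08 0.02 0.17]
tripped_tip [([0.5943, 0.0768, 0.1257], 0.59)]
```

```bash
python3 -m pendant '[[[0.03,0,0.05],[0,0,0]],[[0,0,0],[0,0,0]]]'|grep -E 'posi|ft'; python3 -m pendant '[[[0.04,0,0.04],[0,0,0]],[[0,0,0],[0,0,0]]]'|grep -E 'posi|ft'; python3 -m pendant '[[[0.04,0,0.03],[0,0,0]],[[0,0,0],[0,0,0]]]'|grep -E 'posi|ft';  python3 -c "
from h import *
rows(face(-9,12,3))
"
```

```text
position: [0.5917, 0.0783, 0.1212]
ft_force: [-11.5, -1.5, 17.5]
position: [0.5951, 0.0783, 0.1204]
ft_force: [-0.3, 0.2, -0.1]
position: [0.5959, 0.0784, 0.1174]
ft_force: [-0.5, -0.0, 0.3]
t 18.25 p [0.5959 0.0784 0.1174] yaw 3.38 z [ 0.341  0.02  -0.94 ] F [-0.5 -0.   0.3] w 0.0001 g 0.0
total shift units [-0.06  0.01  0.04]
```

```bash
python3 -m pendant '[[[0.03,0,0.01],[0,0,0]],[[0,0,0],[0,0,0]]]'|grep -E 'posi|ft'; python3 -m pendant '[[[0.03,0,0],[0,0,0]],[[0,0,0],[0,0,0]]]'|grep -E 'posi|ft';  python3 -c "
from h import *
get_image('side')
for n in ('tripped_tip',): print(n,[(np.round(d['point'],4).tolist(),round(d['conf'],2)) for d in landmark_of('side',n)[:3]])
"
```

```text
position: [0.5971, 0.0785, 0.1175]
ft_force: [-0.5, 0.4, -0.1]
position: [0.5974, 0.0786, 0.1176]
ft_force: [-4.9, -0.2, -0.8]
tripped_tip [([0.6081, 0.0753, 0.1265], 0.38)]
```

```bash
python3 -m pendant '[[[0.03,0,0],[0,0,0]],[[0,0,0],[0,0,0]]]'|grep -E 'posi|ft'; python3 -m pendant '[[[-0.15,0,-0.1],[0,0,0]],[[-0.2,0,-0.7],[0,0,0]],[[-0.5,0,-0.9],[0,0,0]],[[-0.5,0,-0.9],[0,0,0]],[[0,0,-0.9],[0,0,0]],[[0,0,0],[0,0,0]]]'|grep -E 'posi|ft'; python3 - <<'E'
from h import *
a=get_image('side')['img'][120:240,200:360]
for n in ('tripped_tip','live1_tip','live2_tip','hood_tab'): print(n,[(np.round(d['point'],4).tolist(),round(d['conf'],2)) for d in landmark_of('side',n)[:3]])
b=get_image('top')['img'][150:230,255:335]
cv2.imwrite('pics/r.png',np.hstack([cv2.resize(a,(480,360),interpolation=2),cv2.resize(b,(320,360),interpolation=2)]))
E
```

```text
position: [0.5976, 0.0786, 0.1175]
ft_force: [-9.9, -2.5, -1.0]
position: [0.5018, 0.0727, 0.235]
ft_force: [1.0, 0.5, 0.5]
tripped_tip [([0.6106, 0.0763, 0.1292], 0.46)]
live1_tip [([0.6147, 0.0065, 0.1248], 0.41)]
live2_tip [([0.6153, 0.0418, 0.128], 0.43), ([0.659, 0.0423, 0.1313], 0.38)]
hood_tab [([0.7076, 0.0488, 0.232], 0.93)]
```

View pics/r.png

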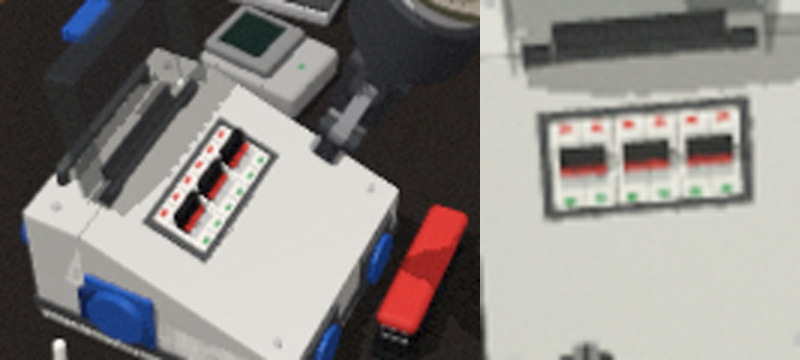

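All three handles show red and line up at (187,208), (212,180), (237,148). Now back to vertical, and over to the tab.

```bash
python3 -m pendant '[[[0,0,-0.8],[0,-1,0]],[[0,0,-0.8],[0,-1,0]],[[0,0,-0.8],[0,-1,0]],[[0,0,-0.3],[0,-1,0]],[[0,0,0],[0,0,0]]]' 0.75 30|grep -E 'posi|ft|rot'; python3 -c "
from h import *
rows([.719,.0472,.33]); rows([.719,.0472,.226])"
```

```text
position: [0.4763, 0.0712, 0.3356]
tool_rot: [[0.998, 0.059, 0.0], [0.059, -0.998, 0.0], [0.0, -0.0, -1.0]]
ft_force: [0.2, 0.3, -0.4]
t 20.77 p [0.4763 0.0712 0.3356] yaw 3.4 z [ 0.  0. -1.] F [ 0.2  0.3 -0.4] w 0.0643 g 0.0
total shift units [6.02 0.96 0.14]
t 20.77 p [0.4763 0.0712 0.3356] yaw 3.4 z [ 0.  0. -1.] F [ 0.2  0.3 -0.4] w 0.0643 g 0.0
total shift units [6.02 0.96 2.74]
```

```bash
python3 -m pendant '[[[0.86,0.14,0],[0,0,0]],[[0.86,0.14,0],[0,0,0]],[[0.86,0.14,0],[0,0,0]],[[0.86,0.14,0],[0,0,0]],[[0.86,0.14,0],[0,0,0]],[[0.86,0.14,0],[0,0,0]],[[0.86,0.12,0],[0,0,0]],[[0,0,0],[0,0,0]]]' |grep -E 'posi|ft'; python3 -m pendant '[[[0,0,0.6],[0,0,0]],[[0,0,0.6],[0,0,0]],[[0,0,0.6],[0,0,0]],[[0,0,0.5],[0,0,0]],[[0,0,0.35],[0,0,0]],[[0,0,0],[0,0,0]]]' |grep -E 'posi|ft'; python3 -c "
from h import *
rows([.716,.0472,.226])
for c in ('side','top'):
  get_image(c)
  for n in ('hood_tab',): print(n,[(np.round(d['point'],4).tolist(),round(d['conf'],2)) for d in landmark_of(c,n)[:3]])
"
```

```text
position: [0.7195, 0.0467, 0.332]
ft_force: [0.2, -0.6, -1.1]
position: [0.7172, 0.0473, 0.2293]
ft_force: [-0.2, 0.3, 0.4]
t 22.52 p [0.7172 0.0473 0.2293] yaw 3.39 z [-0.002  0.    -1.   ] F [-0.2  0.3  0.4] w 0.0639 g 0.0
total shift units [-0.03  0.    0.08]
hood_tab [([0.7064, 0.0478, 0.232], 0.83)]
hood_tab [([0.7053, 0.0449, 0.2308], 0.66)]
```

```bash
python3 -m pendant '[[[-0.06,0,0.06],[0,0,0]],[[0,0,0],[0,0,0]],[[0,0,0],[0,0,0]],[[0,0,0],[0,0,0]],[[0,0,0],[0,0,0]]]' 0.3 35|grep -E 'posi|ft|gri'; python3 -m pendant '[[[-0.35,0,-0.15],[0,0,0]],[[-0.37,0,-0.1],[0,0,0]],[[-0.38,0,-0.05],[0,0,0]],[[-0.38,0,0],[0,0,0]]]' |grep -E 'posi|ft|gri'; python3 -c "
from h import *
for c in ('side',):
  get_image(c)
  for n in ('hood_tab',): print(n,[(np.round(d['point'],4).tolist(),round(d['conf'],2)) for d in landmark_of(c,n)[:3]])
"
```

```text
position: [0.7155, 0.0471, 0.2279]
ft_force: [-0.7, 1.7, 1.6]
grip_width: 0.0388
gripper_force: 35.8
position: [0.6568, 0.0432, 0.2402]
ft_force: [2.1, -1.2, -0.2]
grip_width: 0.0386
gripper_force: 38.5
hood_tab [([0.6563, 0.0429, 0.245], 0.62)]
```

```bash
python3 -m pendant '[[[-0.375,0,0.06],[0,0,0]],[[-0.36,0,0.11],[0,0,0]],[[-0.34,0,0.16],[0,0,0]],[[-0.32,0,0.21],[0,0,0]],[[-0.29,0,0.25],[0,0,0]],[[-0.25,0,0.29],[0,0,0]],[[-0.21,0,0.32],[0,0,0]]]' |grep -E 'posi|ft|gri';  python3 -m pendant '[[[-0.16,0,0.34],[0,0,0]],[[-0.06,0,0.18],[0,0,0]],[[-0.05,0,0.18],[0,0,0]],[[0,0,0],[0,0,0]]]' |grep -E 'posi|ft|gri';python3 -c "
from h import *
for c in ('side',):
  get_image(c)
  for n in ('hood_tab',): print(n,[(np.round(d['point'],4).tolist(),round(d['conf'],2)) for d in landmark_of(c,n)[:3]])
"
```

```text
position: [0.5702, 0.0373, 0.1853]
ft_force: [-8.5, -5.6, 10.1]
grip_width: 0.0386
gripper_force: 49.9
position: [0.5585, 0.0365, 0.1555]
ft_force: [-10.7, -7.1, 5.1]
grip_width: 0.0388
gripper_force: 51.7
hood_tab [([0.5593, 0.0376, 0.1673], 0.8), ([0.6024, 0.0378, -0.0014], 0.59)]
```

```bash
python3 -m pendant '[[[-0.03,0,0.15],[0,0,0]],[[-0.02,0,0.14],[0,0,0]],[[0,0,0.12],[0,0,0]],[[0,0,0.1],[0,0,0]]]' |grep -E 'posi|ft|gri';  python3 -m pendant '[[[0,0,0.08],[0,0,0]],[[0,0,0.06],[0,0,0]],[[0,0,0],[0,0,0]]]' |grep -E 'posi|ft|gri'
```

```text
position: [0.5562, 0.0364, 0.1352]
ft_force: [-12.4, -8.8, 6.2]
grip_width: 0.0388
gripper_force: 58.5
position: [0.5564, 0.0364, 0.1294]
ft_force: [-10.6, -9.1, 4.7]
grip_width: 0.0387
gripper_force: 57.9
```

```bash
python3 -m pendant '[[[0,0,0.05],[0,0,0]],[[0,0,0],[0,0,0]]]' |grep -E 'posi|ft';python3 -m pendant '[[[0,0,0.05],[0,0,0]],[[0,0,0],[0,0,0]]]' |grep -E 'posi|ft'; python3 -m pendant '[[[0,0,0.04],[0,0,0]],[[0,0,0],[0,0,0]]]' |grep -E 'posi|ft';python3 -c "
from h import *
for c in ('side',):
  get_image(c)
  for n in ('hood_tab',): print(n,[(np.round(d['point'],4).tolist(),round(d['conf'],2)) for d in landmark_of(c,n)[:3]])
"
```

```text
position: [0.5565, 0.0364, 0.1274]
ft_force: [-10.8, -9.5, 3.9]
position: [0.5566, 0.0364, 0.1255]
ft_force: [-11.4, -8.0, 3.3]
position: [0.5567, 0.0364, 0.1239]
ft_force: [-8.8, -8.6, 4.1]
hood_tab [([0.5539, 0.0359, 0.1314], 0.89)]
```

```bash
python3 -m pendant '[[[0,0,0.05],[0,0,0]],[[0,0,0],[0,0,0]]]' |grep -E 'posi|ft';python3 -m pendant '[[[0,0,0.05],[0,0,0]],[[0,0,0],[0,0,0]]]' |grep -E 'posi|ft'; python3 -m pendant '[[[0,0,0.04],[0,0,0]],[[0,0,0],[0,0,0]]]' |grep -E 'posi|ft'
```

```text
position: [0.557, 0.0364, 0.122]
ft_force: [-8.9, -7.5, 3.9]
position: [0.5572, 0.0364, 0.1201]
ft_force: [-6.9, -8.6, 3.2]
position: [0.5574, 0.0364, 0.1185]
ft_force: [-6.4, -8.3, 3.8]
```

```bash
python3 -m pendant '[[[0,0,0.05],[0,0,0]],[[0,0,0],[0,0,0]]]' |grep -E 'posi|ft';python3 -m pendant '[[[0,0,0.05],[0,0,0]],[[0,0,0],[0,0,0]]]' |grep -E 'posi|ft'; python3 -c "
from h import *
for c in ('side',):
  im=get_image(c)['img'];cv2.imwrite('pics/s.png',cv2.resize(im[120:240,200:360],(640,480),interpolation=2))
  for n in ('hood_tab',): print(n,[(np.round(d['point'],4).tolist(),round(d['conf'],2)) for d in landmark_of(c,n)[:3]])
"
```

```text
position: [0.5575, 0.0364, 0.1176]
ft_force: [-9.3, -7.1, 12.8]
position: [0.5577, 0.0364, 0.1173]
ft_force: [-15.5, -6.9, 26.4]
hood_tab [([0.5558, 0.0367, 0.1258], 0.61)]
```

View pics/s.png

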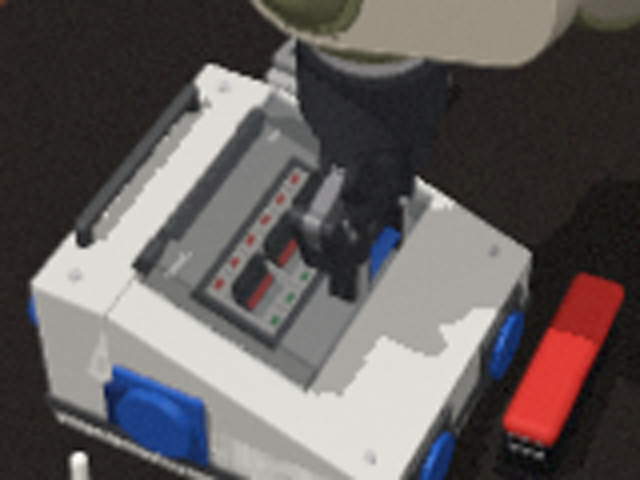

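The hood lies on the face again, with the tab at (385,250) and force rising as it bottoms out. Release, rise, then press the tab with closed fingers to confirm.

```bash
python3 -m pendant '[[[0,0,-0.05],[0,0,0]],[[0,0,0],[0,0,0]],[[0,0,0],[0,0,0]],[[0,0,0],[0,0,0]],[[0,0,-0.5],[0,0,0]],[[0,0,-0.7],[0,0,0]],[[0,0,0],[0,0,0]]]' 0.75 30|grep -E 'posi|ft'; python3 -m pendant '[[[-0.02,0,0],[0,0,0]],[[0,0,0],[0,0,0]],[[0,0,0],[0,0,0]],[[0,0,0],[0,0,0]],[[0,0,0],[0,0,0]],[[0,0,0.2],[0,0,0]],[[0,0,0.2],[0,0,0]],[[0,0,0],[0,0,0]]]' 0|grep -E 'posi|ft|wid'
```

```text
position: [0.5587, 0.0377, 0.1661]
ft_force: [-0.0, 0.2, -1.0]
position: [0.5567, 0.0377, 0.1476]
ft_force: [-0.2, -0.4, -0.2]
grip_width: 0.0001
```

```bash
for k in 1; do python3 -m pendant '[[[0,0,0.08],[0,0,0]],[[0,0,0.06],[0,0,0]]]'|grep -E 'posi|ft'; python3 -m pendant '[[[0,0,0.05],[0,0,0]],[[0,0,0],[0,0,0]]]'|grep -E 'posi|ft';  python3 -m pendant '[[[0,0,0.04],[0,0,0]],[[0,0,0],[0,0,0]]]'|grep -E 'posi|ft'; done
```

```text
position: [0.5572, 0.0376, 0.1428]
ft_force: [0.4, 0.2, 0.1]
position: [0.5571, 0.0377, 0.1408]
ft_force: [0.5, -0.4, 0.1]
position: [0.5571, 0.0377, 0.1393]
ft_force: [0.6, -0.3, -0.0]
```

```bash
for k in 1; do python3 -m pendant '[[[0,0,0.05],[0,0,0]],[[0,0,0],[0,0,0]]]'|grep -E 'posi|ft'; python3 -m pendant '[[[0,0,0.04],[0,0,0]],[[0,0,0],[0,0,0]]]'|grep -E 'posi|ft';  python3 -m pendant '[[[0,0,0.03],[0,0,0]],[[0,0,0],[0,0,0]]]'|grep -E 'posi|ft'; done
```

```text
position: [0.5573, 0.0376, 0.1379]
ft_force: [-0.6, -0.2, 4.7]
position: [0.5574, 0.0376, 0.1375]
ft_force: [-3.3, -0.1, 13.4]
position: [0.5575, 0.0376, 0.1372]
ft_force: [-6.6, -0.8, 21.1]
```

```bash
python3 -m pendant '[[[0,0,-0.3],[0,0,0]],[[0,0,-0.9],[0,0,0]],[[-0.3,0,-0.9],[0,0,0]],[[-0.9,0,-0.9],[0,0,0]],[[-0.9,0,0],[0,0,0]],[[-0.9,0,0],[0,0,0]],[[-0.9,0,0],[0,0,0]],[[0,0,0],[0,0,0]]]'|grep -E 'time|posi|ft'; python3 - <<'E'
from h import *
for c in ("side","top"):
    get_image(c)
    for n in ("hood_tab","pen_cup","fingerprint_reader","stapler"): print(n,[(np.round(d["point"],4).tolist(),round(d["conf"],2)) for d in landmark_of(c,n)[:2]])
    im=get_image(c)["img"]; cv2.imwrite(f"pics/f_{c}.png",im)
a=cv2.imread("pics/f_side.png");b=cv2.imread("pics/f_top.png")
cv2.imwrite("pics/f.png",np.hstack([cv2.resize(a[120:240,200:360],(480,360),interpolation=2),cv2.resize(b[150:230,255:335],(320,360),interpolation=2)]))
E
```

```text
time_s: 32.88
position: [0.3998, 0.0286, 0.255]
ft_force: [-0.1, -0.3, 0.6]
hood_tab []
pen_cup [([0.5992, 0.2666, -0.0046], 0.88)]
fingerprint_reader [([0.6944, -0.1868, 0.0025], 0.73)]
stapler [([0.4556, -0.0223, 0.0007], 0.63)]
hood_tab [([0.5539, 0.038, 0.1253], 0.67), ([0.6628, 0.0436, 0.139], 0.63)]
pen_cup [([0.5919, 0.2682, 0.0004], 0.74)]
fingerprint_reader [([0.69, -0.186, -0.0038], 0.93)]
stapler [([0.4534, -0.0205, 0.0009], 0.92)]
```

View pics/f.png

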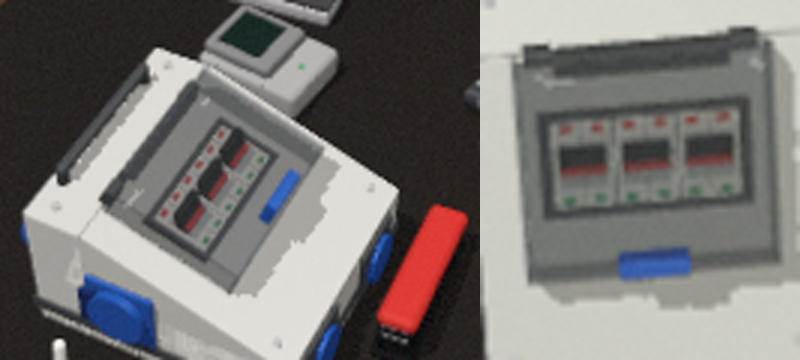

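The hood is shut (tab at (280,195)), all three handles show red, and the things around the box have not moved.

```bash
python3 -c "
from rig import *
print(close_job())"
```

```text
the job is handed in; nothing more can be done
None
```

The tripped breaker (the left one, +y side) was pressed down to OFF and then up to ON, with each stop felt at about 10 N; the hood is shut again, the other two breakers are still on, and the job was handed in at about 33 s.

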